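# Lift a printed cover with the scraper and box it

## Robot

A 6-joint arm with a two-finger parallel gripper is mounted at the origin on a cart in front of the work surface, level with it; the furniture and walls round the work are solid. World frame = base frame: x ahead of the robot, y to its left, z up, the work surface at z = 0. Lengths are in m, angles in degrees, forces in N, time in s.
With the tool pointing down it reaches from about 0.4 to 0.825 m from the base axis. Payload 7 kg.
Tool frame: the origin (TCP) lies midway between the tips of the shut fingers; the grasp point (between the pads) lies ctrl.grasp_offset behind it (ctrl.grasp_offset is the distance from the TCP to the grasp point, in m); z points along the fingers, y is the line along which they close (so a half turn about z gives the same grasp; the last joint's range is limited). The gripper opens to 88 mm and grips with 3 to 60 N. Pads are 19 mm wide; open, the fingers measure 130 mm over their backs; the gripper's body (78 mm by 193 mm) begins 47 mm behind the grasp point.
Start: joints at [89.674, 20.546, 0.682, 0, -70.136, -16.507], TCP at [0.195, 0.646, 0.227] pointing down, gripper open.
Joint ranges: [-176.03, 176.03], [-82.01, 121.73], [-58.28, 71.71], [-173.87, 95.51], [-174.79, -0.11], [-173.66, 173.66]. Speed limits (degrees/s): [136.94, 136.94, 172.46, 180, 180, 180].

## Interface

Orientations are given as [roll, pitch, yaw] about the fixed x, y, z axes, in that order (R = Rz(yaw) Ry(pitch) Rx(roll)).
In Python, from plant import ctrl gives the robot as it stands. The module is installed in compiled form; this text tells all that it offers.
- The arm moves only by the tool send_rows, never from a script. Its argument "increments" is a list that holds one entry, the list of rows, each a list of 4 numbers: the shift along the world's x, y, z normalised to -1 to 1, where 1 is 0.2 m, then the turn about the world's z normalised to -1 to 1, where 1 is 1.5 rad. In form: [[[x, y, z, roll], ...]]. A call has 1 to 12 rows; each row is the pose to reach, as a shift and turn from the pose commanded when the call began; what a row does not reach only later rows make up. A row lasts 1/8 s, in which the tool goes at most 62.5 mm and 10.7 degrees, less where a joint would pass 70% of its speed; a pose out of reach is approached as far as the arm can. A call with a number of a shift or a turn outside -1 to 1 is refused whole. A call with a gripper value outside its range is refused whole. "jaw" is the opening, from 0 (shut) to 1 (fully open), set as the call begins (left out, the last holds). The fingers move at their own pace and stop on an object; the grip force is fixed at half the most. Time passes only in rows, so rows that repeat a pose let the fingers close. It gives the time, the measured TCP pose, the force, the opening and the grip force at its end, in the units of the state.
- ctrl.get_obs(): the state, without advancing time (a new reading comes with each control period).
- ctrl.snapshot(name): name is "scene" or "side" or "wrist"; returns the picture (420x560x3 uint8, red, green, blue); there is no depth.
- ctrl.calibration(name): a dict with "mtx" (3x3 intrinsics, pixels), "eye" and "attitude" of the camera in the world. Camera axes: x right, y up, looking along -z (the intrinsics and any distortion apply to the point x, -y, -z); pixel columns grow to the right and rows downward; lengths in m; the calibration is good to about 2 mm. The wrist camera is an equidistant fisheye: a pixel r from the principal point sees the ray r / f radians off the axis. A picture is of the moment at which its call begins: read the wrist's pose just before it. calibration takes no time and is no camera call; for the wrist camera it gives the pose at the moment of the call.
- ctrl.close_job(): hands the job in; it is judged then, once.
Trained networks look in the newest picture that a camera, given by its name, has taken for a name from the list of things; names that differ only in an ending like _2 or _b are one class to them, and where a whole thing is asked for, a point or a joint stands for the part that bears it (a point fixed in the world has none). Each returns a list of dicts, best first, with "conf" (0 to 1); they miss things now and then, are a little off and sometimes report something else, mostly with a low value. They report only what shows in the picture. A call takes as long as a camera call. They do not tell look-alikes from the thing itself.
- ctrl.trace(thing, camera): "mask" (420x560 bool, what is visible of it) and "bbox" ([left, top, right, bottom] in pixels, round what is visible of it).
- ctrl.spot_point(thing, camera): "pixel" ([row, column] in pixels: a listed point, or the origin of a listed thing).
The state is a dict: "clock": time; "joint_pos": joint angles; "qvel": joint speeds; "tau": joint torques, N m; "tool_pos": TCP position; "orientation": TCP orientation; "force": force on the tool from outside, world axes, zero at the start; "moment": the same for the moment, N m; "opening": finger opening in m; "gripper_force": force on a finger pad.
Only numpy, scipy, OpenCV 4.12 (cv2) and the standard library are available. Lean on these libraries where they do the work, as an engineer would, in place of code of your own. Each camera call takes 0.05 s, during which the arm holds its last target. There are 200 camera calls.

## Task

The round orange cover lying on the steel build plate is freshly printed, so do not touch it with the fingers or the arm: take the scraper by its red handle, slide the blade under the cover (the bar at the back of the plate stops it sliding away) and lift it clear on the blade. Put it, yellow side up and without dropping it or tipping it over, flat on the floor of the open blue case (the blade fits through the notch in the front wall), wholly inside. At the end the scraper lies flat on the bare desk and the white lid is fully closed, without slamming; leave everything else on the desk where it stands.

Things in the scene. Friction and masses are not known exactly. Their poses are not given: they have to be found in the camera images.
- plate: Dark steel build plate, 180 (x) x 150 (y) mm, on a slightly smaller black base, fixed on the desk. Origin: on the desk, under it; the plate reaches x = -100 to +80 mm and y = +-75 mm; its top face is at z = 24 mm. z up, x points away from the robot towards the rear stop bar. The blue stop bar stands on it across y (110 mm long, 10 mm thick, front face at x = +63 mm, top at z = 36 mm).
- stop (a point): Middle of the foot of the stop bar's front face, on the plate's top face; axes as the plate's.
- cover: Flat round orange printed cover with a yellow middle on its top side, diameter 90 mm, 8 mm thick, about 70 g. Origin: centre of its underside, z up (out of the yellow side). The underside is flat out to radius 33 mm and then bevelled: it rises to 4.5 mm at radius 45 mm, so that a thin blade can enter under the rim. Too wide to grasp.
- scraper: Cranked steel scraper (spatula), 160 g, lying flat on its blade on the desk. Origin: centre of the blade's underside; x points along the blade to its tip, z up. Blade 115 (x) x 46 (y) x 2.4 mm, tip at x = +57.5 mm; behind it a neck rises to a red handle, 22 x 22 mm in section, that runs parallel to the blade from x = -74 to -174 mm with its axis at z = 31 mm (underside at 20 mm).
- blade_tip (a point): Middle of the scraper's front edge, on the blade's underside (x = +57.5 mm in the scraper's frame).
- grip (a point): Point on the scraper's handle axis where it is well held, x = -100 mm, z = 31 mm in the scraper's frame.
- case: Blue open case fixed on the desk, outside 134 x 134 mm, walls 36 mm high and 4 mm thick, the front wall 14 mm thick, floor 4 mm thick. Origin: centre of its underside; z up, -x is its front, towards the robot. The front wall has a 58 mm wide notch in its middle (y = +-29 mm) down to the floor: the blade passes through it, the cover does not. The lid is hinged on the top of the rear wall.
- case_floor (a point): Middle of the case's inner floor, 4 mm above the desk.
- lid_hinge (a point): Middle of the lid's hinge axis, which runs along the case's y, at x = +67 mm, z = 36.5 mm in the case's frame.
- lid_edge (a point): Middle of the front edge of the white lid, on its outer (top) face, 134 mm from the hinge axis; the lid is 134 mm wide and 5 mm thick, and a 40 mm wide tab stands out 11 mm beyond this edge.
- lid (a joint): Angle of the lid (rad): 0 closed, 1.57 upright, up to 1.9 leaning back. The hinge is stiff: the lid stays where it is left and takes about 2 N at its edge.
- flange_sleeve: Bystander: blue-grey flanged sleeve, 54 x 54 x 69 mm tall, standing. Origin: centre of its underside.
- rook: Bystander: white printed chess rook, 74 x 74 x 67 mm tall. Origin: centre of its underside.
- tape: Bystander: roll of tan tape lying flat, 100 mm across, 25 mm high. Origin: centre of its underside.
- glue_stick: Bystander: white glue stick with a green cap, lying, 20 x 91 x 20 mm. Origin: centre of its underside.
- pen: Bystander: green pen, lying, 11 x 132 x 14 mm. Origin: centre of its underside.
Not all that is in view belongs to the job. Several things have the shape of the cover; the one meant has the colours described above.

How it is judged (in metres and radians):
On the way, in this order (a step that is already met when the one before it is completed fails the run):
1. the cover is carried on the scraper's blade, at least 25 mm clear of the plate (z of cover in the frame of plate above 0.049 m and contact force between scraper and cover above 0.1 N and x of cover in the frame of scraper between -0.06 and 0.065 m and y of cover in the frame of scraper between -0.03 and 0.03 m and contact force between the arm and cover below 0.1 N), for 0.2 s.
2. the cover lies on the floor of the case, free of the scraper (x of cover in the frame of case between -0.024 and 0.024 m and y of cover in the frame of case between -0.024 and 0.024 m and z of cover in the frame of case below 0.008 m and angle between cover's own z axis and vertical below 0.08 rad and contact force between scraper and cover below 0.05 N), for 0.2 s.
At the end, for the whole second after the job is handed in: The cover lies flat (tilt under 0.08 rad), yellow side up, on the case's inner floor and at rest, the lid is closed (joint under 0.06 rad), and the scraper lies released and at rest, flat (tilt under 0.08 rad) with its blade on the bare desk (within 4 mm), touching neither plate nor case (all of step 2 and linear speed of each of cover, scraper below 0.02 m/s and value of joint lid below 0.06 rad and height (world z) of scraper between -0.004 and 0.004 m and angle between scraper's own z axis and vertical below 0.08 rad and contact force between scraper and plate below 0.05 N and contact force between scraper and case below 0.05 N).
It fails at once if the fingers or the arm touch the cover (contact force between any of the fingers, the arm and cover above 0.5 N).
It fails at once if the cover is dropped or thrown (faster than 1 m/s) (linear speed of cover above 1 m/s).
It fails at once if the cover is tipped beyond 60 degrees (angle between cover's own z axis and vertical above 1.05 rad).
It fails at once if the lid is slammed (closing faster than 4 rad/s) (velocity of joint lid below -4 rad/s).
It fails at once if a bystander is moved by more than 30 mm (distance of any of flange_sleeve, rook, tape, glue_stick, pen from where it was at the start of the episode above 0.03 m).
It also fails if it takes over 72 s, if anything falls off the work surface, if the arm or the gripper's body presses on something with over 40 N, if the wrist force passes 120 N, or if a joint passes its speed limit or range.

## Working session

There is one attempt and no reset: what is moved stays moved. The work goes in short steps, Python scripts to look and compute and a tool call to move; the robot and the scene stay as the last step left them, time stands still between calls to the robot, and variables do not carry over. Pictures are saved under pics/ and viewed, at most 11 in all, crops included, and the job is handed in when it is done.

Besides the shell and the picture viewer there is one more tool, called in YAML: its name, and indented under it one key for each argument. send_rows: Moves the arm, as the interface text tells. Its arguments: {"type":"object","properties":{"increments":{"type":"array"},"jaw":{"type":"number"}},"required":["increments"]}

```bash
mkdir -p pics; ls; python3 - <<'E'
from plant import ctrl
import cv2,numpy as np
o=ctrl.get_obs();print({k:np.round(v,3).tolist() for k,v in o.items()}, ctrl.grasp_offset)
for n in("scene","side","wrist"):
    im=ctrl.snapshot(n);cv2.imwrite(f"pics/{n}0.png",im[...,::-1]);c=ctrl.calibration(n);print(n,{k:np.round(v,4).tolist() for k,v in c.items()})
E
python3 - <<'E'
import cv2,numpy as np
a=cv2.imread('pics/scene0.png');b=cv2.imread('pics/side0.png');
cv2.imwrite('pics/s0.png',cv2.resize(a,(800,600),interpolation=cv2.INTER_CUBIC));cv2.imwrite('pics/d0.png',cv2.resize(b,(800,600),interpolation=cv2.INTER_CUBIC))
E
```

```text
pics
{'clock': 0.0, 'joint_pos': [89.674, 20.591, 0.633, -0.02, -70.135, -16.507], 'qvel': [0.011, 0.101, -0.046, 0.059, 0.029, -0.03], 'tau': [0.001, -58.271, 29.306, 6.997, 0.007, -0.0], 'tool_pos': [0.195, 0.646, 0.226], 'orientation': [179.905, -0.009, -16.84], 'force': [-0.823, -0.816, -0.731], 'moment': [0.036, 0.012, 0.019], 'gripper_force': 0.0, 'opening': 0.088} 0.0188
scene {'mtx': [[515.7426, 0.0, 271.443], [0.0, 515.7426, 209.0962], [0.0, 0.0, 1.0]], 'eye': [-0.6465, -0.9336, 1.1563], 'attitude': [53.172, -0.7302, -52.1675]}
side {'mtx': [[521.3564, 0.0, 279.1798], [0.0, 521.3564, 213.5779], [0.0, 0.0, 1.0]], 'eye': [0.6606, 1.5113, 1.0612], 'attitude': [56.5477, -0.2108, 176.2671]}
wrist {'mtx': [[325.1923, 0.0, 278.7377], [0.0, 325.1923, 213.4127], [0.0, 0.0, 1.0]], 'eye': [0.2632, 0.6251, 0.3846], 'attitude': [-15.1446, -0.059, -106.8225]}
```

View pics/s0.png

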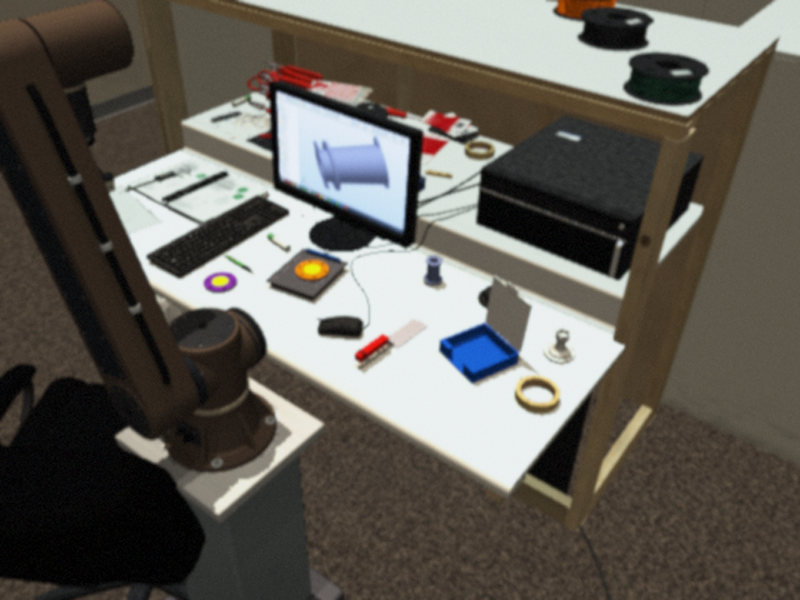

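View pics/d0.png

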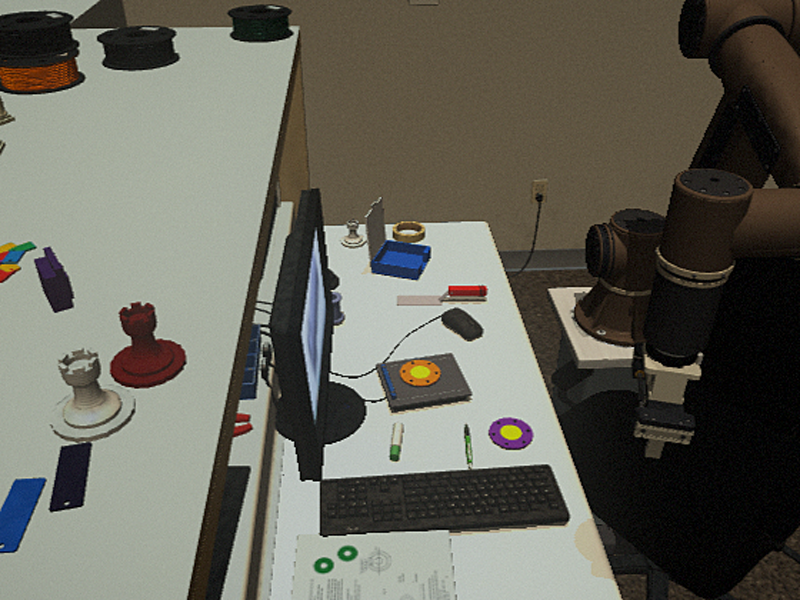

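The scene view (800x600) shows the orange/yellow cover on the dark plate at (312,270). In the side view it is at (420,373). Lookalikes are a purple/yellow disc on the desk at (220,282), side (512,433), and the round tan tape at (538,393). I choose the orange one, on the plate. The scraper is at (390,340) and the case at (480,350).

```bash
cat > h.py <<'E'
from plant import ctrl
import numpy as np, cv2
from scipy.spatial.transform import Rotation as R
def cam(n):
    c=ctrl.calibration(n);return dict(n=n,K=np.array(c['mtx']),p=np.array(c['eye']),R=R.from_euler('xyz',c['attitude'],degrees=True).as_matrix())
def ray(c,px): # px=(row,col)
    K=c['K'];u=(px[1]-K[0,2])/K[0,0];v=(px[0]-K[1,2])/K[1,1]
    if c['n']=='wrist':
        r=np.hypot(u,v)+1e-12;d=np.array([u/r*np.sin(r),-v/r*np.sin(r),-np.cos(r)])
    else: d=np.array([u,-v,-1.])
    d=c['R']@d;return d/np.linalg.norm(d)
def proj(c,P):
    q=(np.atleast_2d(P)-c['p'])@c['R'];x,y,z=q[:,0],-q[:,1],-q[:,2]
    if c['n']=='wrist':
        r=np.hypot(x,y)+1e-12;t=np.arctan2(r,z);a,b=x/r*t,y/r*t
    else:a,b=x/z,y/z
    return np.c_[c['K'][1,2]+c['K'][1,1]*b,c['K'][0,2]+c['K'][0,0]*a] # row,col
def tri(obs):
    A=0;b=0
    for c,px in obs:
        d=ray(c,px);M=np.eye(3)-np.outer(d,d);A=A+M;b=b+M@c['p']
    P=np.linalg.solve(A,b);return P,[np.round(np.linalg.norm(proj(c,P)[0]-px),1) for c,px in obs]
def onz(c,px,z):
    d=ray(c,px);return c['p']+d*(z-c['p'][2])/d[2]
E
python3 - <<'E'
from h import *
cs={n:cam(n) for n in('scene','side')}
for n in cs: ctrl.snapshot(n)
for t in 'plate stop cover scraper blade_tip grip case case_floor lid_hinge lid_edge flange_sleeve rook tape glue_stick pen'.split():
    r={n:[(np.round(x['pixel'],1).tolist(),round(x['conf'],2)) for x in ctrl.spot_point(t,n)[:3]] for n in cs}
    print(t,r)
    if r['scene'] and r['side']:
        P,e=tri([(cs[n],r[n][0][0]) for n in cs]);print('   ',np.round(P,4),e)
print(ctrl.get_obs()['clock'])
E
```

```text
plate {'scene': [([192.7, 218.0], 0.62)], 'side': [([225.6, 231.6], 0.67), ([275.0, 293.1], 0.62)]}
    [0.6253 0.1889 0.0628] [np.float64(29.9), np.float64(36.8)]
stop {'scene': [([181.9, 225.3], 0.75)], 'side': [([267.8, 272.2], 0.93)]}
    [0.5945 0.2416 0.0161] [np.float64(0.4), np.float64(0.5)]
cover {'scene': [([190.9, 222.2], 0.68)], 'side': [([262.3, 293.2], 0.93), ([305.9, 360.1], 0.9)]}
    [0.5319 0.21   0.0152] [np.float64(1.6), np.float64(1.9)]
scraper {'scene': [([231.6, 281.5], 0.83), ([225.8, 293.4], 0.72), ([185.3, 166.3], 0.35)], 'side': [([209.7, 294.2], 0.7)]}
    [ 0.4954 -0.1097  0.0034] [np.float64(0.2), np.float64(0.2)]
blade_tip {'scene': [([227.0, 293.7], 0.94)], 'side': [([208.3, 275.3], 0.67), ([312.9, 278.4], 0.51)]}
    [ 0.5592 -0.124  -0.0027] [np.float64(1.9), np.float64(1.8)]
grip {'scene': [([236.0, 266.2], 0.57)], 'side': [([203.0, 319.5], 0.65), ([225.4, 230.6], 0.34)]}
    [ 0.4066 -0.1057  0.0354] [np.float64(1.6), np.float64(1.5)]
case {'scene': [([251.5, 333.0], 0.68)], 'side': [([186.9, 283.3], 0.86)]}
    [ 0.5252 -0.3024 -0.0075] [np.float6
[... 483 characters left out ...]
 [ 0.7194 -0.034  -0.0056] [np.float64(0.1), np.float64(0.1)]
rook {'scene': [([231.6, 281.7], 0.57), ([246.0, 392.5], 0.53)], 'side': [([167.2, 245.4], 0.61)]}
    [ 0.5789 -0.1524  0.0795] [np.float64(33.9), np.float64(32.2)]
tape {'scene': [([278.4, 376.4], 0.87), ([251.3, 337.1], 0.61)], 'side': [([162.0, 284.9], 0.55)]}
    [ 0.5001 -0.4859  0.0034] [np.float64(0.6), np.float64(0.5)]
glue_stick {'scene': [([170.1, 194.8], 0.55)], 'side': [([308.6, 277.7], 0.47)]}
    [0.59   0.4099 0.0043] [np.float64(0.3), np.float64(0.4)]
pen {'scene': [([182.6, 168.2], 0.64)], 'side': [([144.6, 260.5], 0.65), ([310.3, 326.1], 0.5)]}
    [0.4546 0.163  0.2819] [np.float64(59.5), np.float64(67.5)]
1.75
```

send_rows:
  increments:
    - [[0.1,-0.1,0.1,0],[0.3,-0.3,0.25,0.05],[0.5,-0.5,0.3,0.1],[0.7,-0.7,0.3,0.15],[0.9,-0.9,0.3,0.2],[1,-1,0.3,0.25],[1,-1,0.3,0.25]]

```text
clock: 2.62
tool_pos: [0.3973, 0.4438, 0.288]
orientation: [-179.9, -0.1, 4.5]
force: [0.1, -0.3, -0.1]
opening: 0.0871
gripper_force: 0.0
```

send_rows:
  increments:
    - [[0,-0.2,0,0],[0,-0.4,0,0.05],[0,-0.6,0,0.1],[0,-0.8,0,0.15],[0,-1,0,0.2],[0,-1,0,0.2],[0,-1,0,0.2]]

```text
clock: 3.5
tool_pos: [0.3956, 0.2464, 0.2873]
orientation: [-180.0, -0.1, 21.8]
force: [0.3, 0.3, 1.2]
opening: 0.0877
gripper_force: 0.0
```

```bash
cat > w.py <<'E'
import sys
from h import *
tag=sys.argv[1]
c=cam('wrist');im=ctrl.snapshot('wrist');cv2.imwrite(f'pics/{tag}.png',im[...,::-1]);np.savez(f'pics/{tag}.npz',**c)
o=ctrl.get_obs();print(round(o['clock'],2),np.round(o['tool_pos'],4),np.round(o['orientation'],2))
for t in sys.argv[2:]:
    for x in ctrl.spot_point(t,'wrist')[:2]: print(t,np.round(x['pixel'],1),round(x['conf'],2),np.round(onz(c,x['pixel'],0),4),np.round(onz(c,x['pixel'],.024),4)[:2])
E
python3 w.py w1 plate stop cover
```

```text
3.55 [0.3955 0.2467 0.287 ] [-1.7997e+02 -5.0000e-02  2.1810e+01]
stop [ 44.8 337.6] 0.93 [0.6016 0.2415 0.    ] [0.594  0.2431]
cover [164.5 169.5] 0.67 [0.3587 0.3992 0.    ] [0.3642 0.3924]
cover [ 93.9 333.1] 0.6 [0.5334 0.2214 0.    ] [0.5295 0.2241]
```

View pics/w1.png

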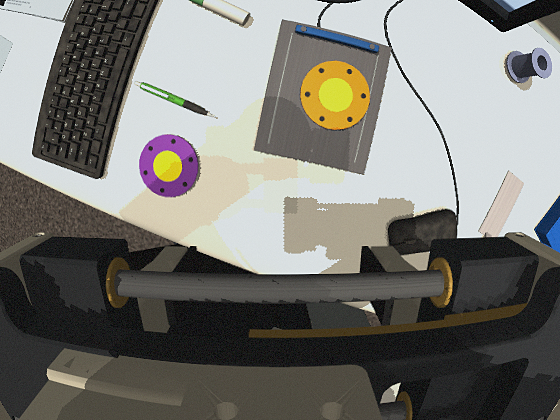

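The wrist view shows the orange cover at (col 336, row 95) on the plate, with corners near (283,19), (391,46), (362,173) and (255,148). The blue stop bar is at (337,38) and the purple lookalike at (169,165). I'll measure these precisely with code.

```bash
cat > m.py <<'E'
from h import *
def load(tag):
    z=np.load(f'pics/{tag}.npz');c={k:z[k] for k in z};c['n']='wrist';return c
def fitcircle(c,mask,z):
    n,l,s,ce=cv2.connectedComponentsWithStats(mask.astype(np.uint8));i=1+np.argmax(s[1:,4]);m=(l==i).astype(np.uint8)
    k=max(cv2.findContours(m,0,1)[0],key=cv2.contourArea);h=cv2.convexHull(k)[:,0]
    P=np.array([onz(c,(p[1],p[0]),z)[:2] for p in h])
    s=np.linalg.lstsq(np.c_[2*P,np.ones(len(P))],(P**2).sum(1),rcond=None)[0]
    return s[:2],np.sqrt(s[2]+s[:2]@s[:2])
E
python3 - <<'E'
from m import *
c=load('w1');im=cv2.imread('pics/w1.png');hsv=cv2.cvtColor(im,cv2.COLOR_BGR2HSV)
m=cv2.inRange(hsv,(10,130,120),(35,255,255));m[:,:260]=0;m[170:]=0;m=cv2.morphologyEx(m,cv2.MORPH_CLOSE,np.ones((7,7)))
for z in(.028,.032):print('cover',z,fitcircle(c,m>0,z))
# plate: fit corners with subpixel via minAreaRect-like polygon of gray mask
b=cv2.inRange(hsv,(100,120,40),(125,255,255));b[:,:270]=0;b[80:]=0;b[:,400:]=0
ys,xs=np.nonzero(b);P=np.array([onz(c,(y,x),.036)[:2] for y,x in zip(ys,xs)]);r=cv2.minAreaRect((P*1000).astype(np.float32));print('bar',r,len(ys))
g=cv2.inRange(hsv,(0,0,40),(180,90,150))
g|=m|b;g=cv2.morphologyEx(g,cv2.MORPH_OPEN,np.ones((9,9)));n,l,s,ce=cv2.connectedComponentsWithStats(g);i=l[140,300]
m=l==i;ys,xs=np.nonzero(m);print(s[i]);P=np.array([onz(c,(y,x),.024)[:2] for y,x in zip(ys,xs)]);r=cv2.minAreaRect((P*1000).astype(np.float32));print('plate',r,cv2.boxPoints(r))
cv2.imwrite('pics/mask.png',m*255)
for q in[(19,283),(46,391),(173,362),(148,255)]:print(np.round(onz(c,q,.024),4))
E
```

```text
cover 0.028 (array([0.52933887, 0.22156878]), np.float64(0.04534629637316875))
cover 0.032 (array([0.52868705, 0.22205002]), np.float64(0.044912503971019806))
bar ((577.2193603515625, 243.451416015625), (55.9432373046875, 108.63440704345703), 10.126678466796875) 561
[  255    21   135   152 13941]
plate ((523.3515625, 233.9277801513672), (180.27743530273438, 150.08790588378906), 10.006658554077148) [[421.54425 292.1674 ]
 [447.62393 144.36269]
 [625.1589  175.68817]
 [599.0792  323.49286]]
[0.5995 0.3215 0.024 ]
[0.626  0.1767 0.024 ]
[0.4487 0.1474 0.024 ]
[0.4255 0.291  0.024 ][ WARN:0@0.652] global loadsave.cpp:1063 imwrite_ Unsupported depth image for selected encoder is fallbacked to CV_8U.
```

send_rows:
  increments:
    - [[0,-0.15,0,-0.05],[0,-0.35,0,-0.1],[0,-0.55,0,-0.15],[0,-0.75,0,-0.2],[0,-0.95,0,-0.25],[0,-1,0,-0.3],[0,-1,0,-0.3]]

```text
clock: 4.58
tool_pos: [0.3956, 0.0458, 0.2865]
orientation: [180.0, 0.0, -4.0]
force: [0.4, -0.2, -0.6]
opening: 0.0873
gripper_force: 0.0
```

```bash
python3 w.py w2 plate stop cover scraper blade_tip grip case_floor case lid_hinge lid_edge
```

```text
4.62 [0.3957 0.0463 0.2865] [ 1.80e+02  1.00e-02 -3.88e+00]
stop [ 52.2 125.9] 0.62 [0.6041 0.2542 0.    ] [0.5967 0.2427]
cover [219.8  67.6] 0.89 [0.3593 0.4012 0.    ] [0.3651 0.3818]
cover [ 95.5 142.8] 0.87 [0.5333 0.2304 0.    ] [0.5297 0.2201]
scraper [ 96.8 391.4] 0.67 [ 0.5038 -0.1203  0.    ] [ 0.5018 -0.1116]
blade_tip [ 59.9 388.3] 0.62 [ 0.5575 -0.1196  0.    ] [ 0.5526 -0.111 ]
grip [173.3 394.8] 0.9 [ 0.3941 -0.122   0.    ] [ 0.398  -0.1132]
case_floor [ 83.4 496.2] 0.67 [ 0.5346 -0.3089  0.    ] [ 0.5309 -0.29  ]
case [ 83.4 494.3] 0.98 [ 0.5342 -0.3048  0.    ] [ 0.5306 -0.2862]
lid_hinge [ 44.9 518.4] 0.87 [ 0.6077 -0.3684  0.    ] [ 0.6001 -0.3464]
lid_hinge [101.9 388.7] 0.51 [ 0.4965 -0.1157  0.    ] [ 0.4949 -0.1073]
```

```bash
cat >> m.py <<'E'
def redhandle(tag,z=.042):
    c=load(tag);hsv=cv2.cvtColor(cv2.imread(f'pics/{tag}.png'),cv2.COLOR_BGR2HSV)
    m=cv2.inRange(hsv,(0,150,60),(6,255,255))|cv2.inRange(hsv,(172,150,60),(180,255,255))
    n,l,s,ce=cv2.connectedComponentsWithStats(m);i=1+np.argmax(s[1:,4]);ys,xs=np.nonzero(l==i)
    P=np.array([onz(c,(y,x),z)[:2] for y,x in zip(ys,xs)])*1000;print('handle',cv2.minAreaRect(P.astype(np.float32)),s[i],ce[i]);return c,ce[i]
E
python3 - <<'E'
from m import *
redhandle('w2',.042)
a=load('w1');b=load('w2');print('cover tri',tri([(a,(93.9,333.1)),(b,(95.5,142.8))]),'stop',tri([(a,(44.8,337.6)),(b,(52.2,125.9))]))
E
```

```text
handle ((387.2870178222656, -104.35435485839844), (25.83100700378418, 79.86793518066406), 86.24507904052734) [ 383  153   21   61 1048] [393.16316794 183.43320611]
cover tri (array([0.53074132, 0.22324207, 0.01666958]), [np.float64(0.1), np.float64(0.1)]) stop (array([0.5957145 , 0.24299941, 0.02290098]), [np.float64(0.9), np.float64(0.9)])
```

send_rows:
  increments:
    - [[0,-0.15,-0.05,0],[0,-0.35,-0.15,0],[0,-0.55,-0.25,0],[0,-0.7,-0.35,0],[0,-0.78,-0.4,0],[0,-0.78,-0.4,0],[0,-0.78,-0.4,0]]

```text
clock: 6.0
tool_pos: [0.3958, -0.1097, 0.207]
orientation: [-180.0, -0.0, -3.9]
force: [0.0, 0.3, 0.8]
opening: 0.0876
gripper_force: 0.0
```

```bash
python3 w.py w3 scraper blade_tip grip case_floor case lid_hinge lid_edge; python3 -c "
from m import *
redhandle('w3')"
```

```text
6.05 [ 0.3959 -0.1095  0.2071] [-1.7999e+02 -5.0000e-02 -3.9200e+00]
scraper [ 97.7 277.1] 0.87 [ 0.5001 -0.1155  0.    ] [ 0.4979 -0.1154]
blade_tip [ 47.8 278.9] 0.74 [ 0.5577 -0.1214 -0.    ] [ 0.5518 -0.121 ]
grip [192.2 277. ] 0.8 [ 0.393  -0.1079  0.    ] [ 0.3979 -0.1084]
case_floor [ 68.8 430.2] 0.66 [ 0.5334 -0.3004  0.    ] [ 0.529  -0.2883]
case [ 65.9 435.2] 0.76 [ 0.5376 -0.3078 -0.    ] [ 0.5329 -0.2951]
case [192.6 276.3] 0.23 [ 0.3926 -0.1071  0.    ] [ 0.3975 -0.1076]
lid_hinge [ 15.  459.5] 0.81 [ 0.61   -0.3526  0.    ] [ 0.6005 -0.337 ]
lid_hinge [116.2  21. ] 0.27 [0.5338 0.2434 0.    ] [0.5293 0.2199]
handle ((386.9186096191406, -107.9220199584961), (20.150188446044922, 80.5876235961914), 86.42588806152344) [ 267  167   21   77 1523] [277.44977019 205.39461589]
```

View pics/w3.png

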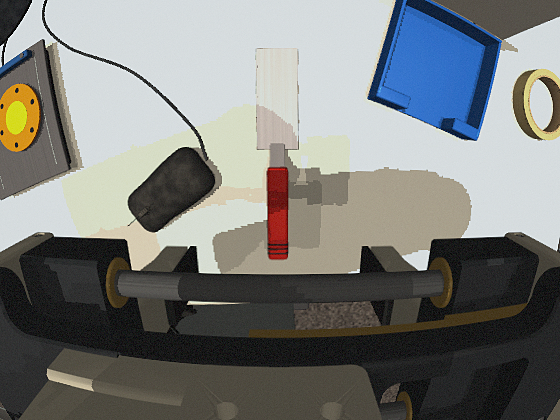

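The wrist view shows the red handle at (277,168–260) and the blade tip at (277,48). The case is at (435,65), with its notch towards the robot around (425,118), and the orange cover is at the left (17,117). The handle estimates from two views agree, at grip (0.407,-0.110) and yaw ≈ -4°.

send_rows:
  increments:
    - [[0.02,0,-0.15,0],[0.055,0,-0.4,0],[0.055,0,-0.6,0],[0.055,0,-0.8,0],[0.055,0,-0.92,0],[0.055,0,-0.97,0],[0.055,0,-0.975,0],[0.055,0,-0.975,0]]
  jaw: 1

```text
clock: 7.4
tool_pos: [0.4073, -0.1098, 0.0124]
orientation: [-180.0, -0.1, -3.9]
force: [-0.5, 0.6, 0.5]
opening: 0.0878
gripper_force: 0.0
```

send_rows:
  increments:
    - [[0,0,0,0],[0,0,0,0],[0,0,0,0],[0,0,0,0],[0,0,0,0],[0,0,0,0],[0,0,0,0],[0,0,0,0]]
  jaw: 0

```text
clock: 8.4
tool_pos: [0.4065, -0.11, 0.0115]
orientation: [180.0, 0.0, -3.9]
force: [0.8, 0.3, -1.0]
opening: 0.0217
gripper_force: 29.9
```

```bash
python3 w.py w4 blade_tip scraper case_floor; python3 - <<'E'
from m import *
a=load('w2');b=load('w3');print('grip',tri([(a,(173.3,394.8)),(b,(192.2,277.))])[0],'hinge',tri([(a,(44.9,518.4)),(b,(15.,459.5))]),'floor',tri([(a,(83.4,496.2)),(b,(68.8,430.2))]))
hsv=cv2.cvtColor(cv2.imread('pics/w3.png'),cv2.COLOR_BGR2HSV);m=cv2.inRange(hsv,(100,120,40),(125,255,255));m[:,:330]=0
n,l,s,ce=cv2.connectedComponentsWithStats(m);i=1+np.argmax(s[1:,4]);k=max(cv2.findContours((l==i).astype(np.uint8),0,1)[0],key=cv2.contourArea);print(cv2.approxPolyDP(k,4,True)[:,0].tolist())
for q in cv2.approxPolyDP(k,4,True)[:,0]: print(q,np.round(onz(b,(q[1],q[0]),.036),4)[:2],np.round(onz(b,(q[1],q[0]),0),4)[:2])
E
```

```text
8.45 [ 0.4065 -0.1099  0.0115] [180.     0.    -3.94]
scraper [ 82.7 275.7] 0.79 [ 0.5007 -0.1152  0.    ] [ 0.4974 -0.1152]
case_floor [ 49.8 551. ] 0.67 [ 0.5337 -0.3051  0.    ] [ 0.5257 -0.2783]
grip [ 0.40016215 -0.10863275  0.03642349] hinge (array([ 0.58947272, -0.31762418,  0.05461919]), [np.float64(0.6), np.float64(0.8)]) floor (array([ 0.52921884, -0.28616029,  0.02858238]), [np.float64(0.6), np.float64(0.9)])
[[396, 0], [368, 98], [475, 140], [501, 41], [430, 0]]
[396   0] [ 0.6046 -0.25  ] [ 0.6196 -0.2648]
[368  98] [ 0.4931 -0.2082] [ 0.496  -0.2184]
[475 140] [ 0.4488 -0.3387] [ 0.4469 -0.3631]
[501  41] [ 0.5719 -0.388 ] [ 0.5834 -0.4178]
[430   0] [ 0.6094 -0.2921] [ 0.6251 -0.3115]
```

send_rows:
  increments:
    - [[0,0,0.1,0],[0,0,0.3,0],[0,0.1,0.5,0],[0,0.25,0.6,0],[-0.05,0.45,0.6,0],[-0.1,0.65,0.6,0],[-0.15,0.85,0.6,0],[-0.2,1,0.6,0],[-0.2,1,0.6,0]]
  jaw: 0

```text
clock: 9.72
tool_pos: [0.3659, 0.0914, 0.1316]
orientation: [-180.0, 0.0, -3.8]
force: [-0.5, -0.1, -1.0]
opening: 0.0217
gripper_force: 29.9
```

send_rows:
  increments:
    - [[-0.05,0.1,0,0],[-0.1,0.3,0,0],[-0.15,0.5,0,0],[-0.19,0.65,0,0],[-0.19,0.73,-0.1,0],[-0.19,0.73,-0.2,0],[-0.19,0.73,-0.25,0],[-0.19,0.73,-0.25,0]]

```text
clock: 10.72
tool_pos: [0.3284, 0.2351, 0.0811]
orientation: [179.9, 0.0, -4.0]
force: [0.1, 0.8, -1.2]
opening: 0.0214
gripper_force: 29.9
```

```bash
python3 w.py w5 blade_tip scraper cover stop; python3 - <<'E'
from m import *
c=load('w5');im=cv2.imread('pics/w5.png');hsv=cv2.cvtColor(im,cv2.COLOR_BGR2HSV)
m=cv2.inRange(hsv,(10,130,120),(35,255,255));m[240:]=0
print('cover',fitcircle(c,m>0,.030))
E
```

```text
10.78 [0.3287 0.2355 0.0816] [ 1.7996e+02  1.0000e-02 -3.9700e+00]
scraper [ 83.4 275.8] 0.63 [0.4317 0.2295 0.    ] [0.4285 0.2295]
cover [199.3  83.7] 0.77 [0.3584 0.4004 0.    ] [0.3625 0.3833]
cover (array([0.36144768, 0.38419149]), np.float64(0.019759011569697088))
```

View pics/w5.png

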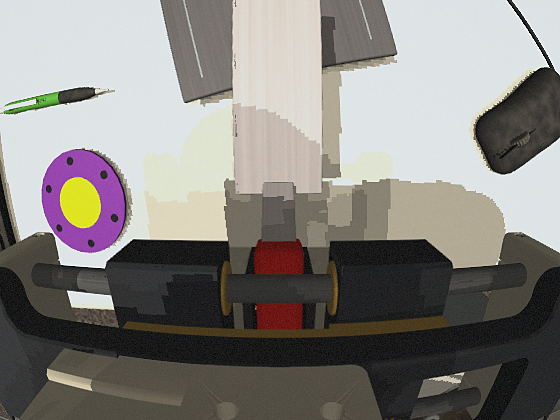

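The wrist view shows the handle centred between the fingers, with the blade running straight up (cols 235–322) over the plate. The tip is out of frame, so I'll check tip and cover with the fixed cameras.

```bash
cat > sv.py <<'E'
import sys
from h import *
tag=sys.argv[1];cs={n:cam(n) for n in('scene','side')};r={}
for n in cs:
    im=ctrl.snapshot(n);cv2.imwrite(f'pics/{tag}_{n}.png',im[...,::-1])
    for t in sys.argv[2:]:
        for x in ctrl.spot_point(t,n)[:2]: r.setdefault(t,{}).setdefault(n,x['pixel']);print(n,t,np.round(x['pixel'],1),round(x['conf'],2))
for t in r:
    if len(r[t])==2:print(t,tri([(cs[n],r[t][n]) for n in cs]))
o=ctrl.get_obs();print(round(o['clock'],2),np.round(o['tool_pos'],4),np.round(o['orientation'],2),np.round(o['force'],1))
E
python3 sv.py v1 blade_tip scraper cover
python3 - <<'E'
from h import *
# predicted tip, cover
for n in('scene','side'):
    c=cam(n);print(n,proj(c,[[.4798,.225,.070],[.53,.222,.028]]))
a=cv2.imread('pics/v1_scene.png')[140:260,150:310];b=cv2.imread('pics/v1_side.png')[200:320,230:390]
cv2.imwrite('pics/v1c.png',cv2.resize(np.hstack([a,b]),None,fx=2.5,fy=2.5,interpolation=cv2.INTER_CUBIC))
E
```

```text
scene blade_tip [184.8 210.8] 0.6
scene scraper [189.  193.7] 0.65
scene scraper [199.2 359.4] 0.47
scene cover [188.9 218. ] 0.77
scene cover [197.3 152.1] 0.69
side blade_tip [250.4 308.3] 0.62
side scraper [249.4 330. ] 0.75
blade_tip (array([0.4844283 , 0.21901337, 0.06621041]), [np.float64(1.1), np.float64(1.3)])
scraper (array([0.41654255, 0.23634951, 0.07809594]), [np.float64(0.2), np.float64(0.3)])
11.38 [0.3285 0.2361 0.0816] [-179.99   -0.     -3.94] [-0.3 -0.6 -1.8]
scene [[184.50313678 207.82934074]
 [188.12495784 218.08479924]]
side [[249.85977043 308.96939816]
 [260.42820566 292.62063684]]
```

View pics/v1c.png

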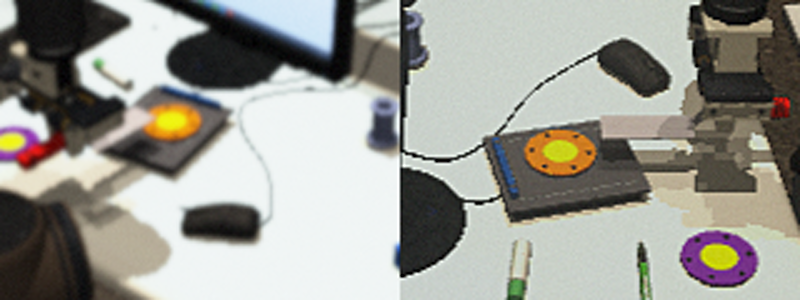

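send_rows:
  increments:
    - [[-0.02,0,0,0],[-0.02,0,-0.08,0],[-0.02,0,-0.15,0],[-0.02,0,-0.19,0],[-0.02,0,-0.21,0],[-0.02,0,-0.22,0],[-0.02,0,-0.22,0]]

```text
clock: 12.25
tool_pos: [0.3246, 0.2362, 0.0377]
orientation: [-180.0, -0.0, -3.9]
force: [-0.2, 0.1, -1.2]
opening: 0.0219
gripper_force: 29.9
```

send_rows:
  increments:
    - [[0,0,-0.004,0],[0,0,-0.008,0],[0,0,-0.01,0],[0,0,-0.01,0],[0,0,-0.01,0]]

```text
clock: 12.88
tool_pos: [0.3245, 0.2361, 0.0356]
orientation: [-180.0, -0.0, -3.9]
force: [0.6, 0.2, -0.8]
opening: 0.0219
gripper_force: 29.9
```

```bash
python3 sv.py v2 blade_tip cover
```

```text
scene blade_tip [194.7 206.8] 0.79
scene cover [189.3 221. ] 0.77
scene cover [193.4 151.4] 0.72
side blade_tip [260.1 309.9] 0.57
side cover [303.5 358.5] 0.83
side cover [259.5 296.3] 0.68
blade_tip (array([0.47356658, 0.22545182, 0.02790029]), [np.float64(0.6), np.float64(0.7)])
cover (array([ 0.43562807,  0.27760721, -0.01548785]), [np.float64(32.9), np.float64(41.1)])
13.18 [0.3245 0.2361 0.0356] [-180.     -0.     -3.94] [ 0.3 -0.2 -1.4]
```

send_rows:
  increments:
    - [[0,0,-0.003,0],[0,0,-0.006,0],[0,0,-0.006,0],[0,0,-0.006,0]]

```text
clock: 13.68
tool_pos: [0.3246, 0.2362, 0.0345]
orientation: [-180.0, -0.0, -3.9]
force: [-2.1, 0.9, 3.4]
opening: 0.0217
gripper_force: 29.9
```

send_rows:
  increments:
    - [[0,0,0,0],[0,0,0,0]]

```text
clock: 13.92
tool_pos: [0.3245, 0.2362, 0.0344]
orientation: [-180.0, -0.0, -3.9]
force: [-2.4, 1.1, 2.9]
opening: 0.0221
gripper_force: 29.9
```

send_rows:
  increments:
    - [[0.02,-0.01,0,0.01],[0.05,-0.025,0,0.02],[0.08,-0.04,0,0.03],[0.11,-0.05,0,0.04],[0.14,-0.065,0,0.05],[0.17,-0.08,0,0.06],[0.2,-0.09,0,0.07],[0.2,-0.09,0,0.07]]

```text
clock: 14.92
tool_pos: [0.3653, 0.2178, 0.0345]
orientation: [180.0, -0.0, 2.1]
force: [0.9, 0.0, 4.0]
opening: 0.0216
gripper_force: 30.0
```

```bash
python3 sv.py v3 blade_tip cover; python3 - <<'E'
from h import *
a=cv2.imread('pics/v3_scene.png')[140:260,150:310];b=cv2.imread('pics/v3_side.png')[200:320,230:390]
cv2.imwrite('pics/v3c.png',cv2.resize(np.hstack([a,b]),None,fx=2.5,fy=2.5,interpolation=cv2.INTER_CUBIC))
# orange centroid in each (hull), rays onto z=.032
for n in('scene','side'):
    hsv=cv2.cvtColor(cv2.imread(f'pics/v3_{n}.png'),cv2.COLOR_BGR2HSV);m=cv2.inRange(hsv,(10,130,120),(35,255,255))
    g,l,s,ce=cv2.connectedComponentsWithStats(cv2.morphologyEx(m,3,np.ones((3,3))))
    for i in range(1,g):
        if s[i,4]>100: print(n,s[i],np.round(onz(cam(n),ce[i][::-1],.032),4))
E
```

```text
scene blade_tip [191.1 216.5] 0.71
scene cover [185.1 224.8] 0.77
scene cover [194.6 153.1] 0.68
side blade_tip [262.2 294.9] 0.8
side cover [262.3 286.5] 0.95
side cover [304.3 358.7] 0.59
blade_tip (array([0.52159842, 0.22179823, 0.01945723]), [np.float64(0.3), np.float64(0.4)])
cover (array([0.55547197, 0.21892077, 0.02475545]), [np.float64(2.0), np.float64(2.4)])
15.22 [0.3648 0.2181 0.0344] [-1.7999e+02 -2.0000e-02  2.0800e+00] [ 2.5 -0.9  3.4]
scene [211 179  25  14 269] [0.5517 0.2154 0.032 ]
side [  0  44  53  19 638] [ 2.1137 -2.0615  0.032 ]
side [272 252  28  18 408] [0.5531 0.2244 0.032 ]
side [350 298  16  10 124] [0.3631 0.428  0.032 ]
```

View pics/v3c.png

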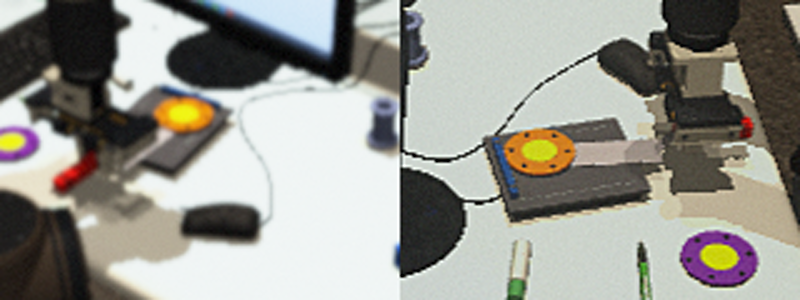

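The views show the cover at (540,150) now resting against the blue bar, and the blade tip has entered its rim. I'll continue sliding under.

send_rows:
  increments:
    - [[0.025,-0.01,0,0.01],[0.06,-0.02,0,0.025],[0.09,-0.03,0,0.035],[0.12,-0.04,0,0.045],[0.15,-0.05,0,0.055],[0.18,-0.06,0,0.065],[0.2,-0.065,0,0.07],[0.2,-0.065,0,0.07]]

```text
clock: 16.23
tool_pos: [0.4039, 0.2047, 0.0348]
orientation: [180.0, 0.1, 8.1]
force: [-6.6, -1.0, 14.3]
opening: 0.0215
gripper_force: 30.0
```

```bash
cat > cv.py <<'E'
from m import *
import sys
zs=float(sys.argv[1])
for n in('scene','side'):
    im=ctrl.snapshot(n);c=cam(n);hsv=cv2.cvtColor(im,cv2.COLOR_RGB2HSV);m=cv2.inRange(hsv,(10,130,120),(35,255,255))
    g,l,s,ce=cv2.connectedComponentsWithStats(cv2.morphologyEx(m,3,np.ones((3,3))))
    for i in range(1,g):
        if s[i,4]>200 and s[i,1]>100 : print(n,s[i],np.round(onz(c,ce[i][::-1],zs),4))
    cv2.imwrite(f'pics/{sys.argv[2]}_{n}.png',im[...,::-1])
o=ctrl.get_obs();print(round(o['clock'],2),np.round(o['tool_pos'],4),np.round(o['orientation'],2),np.round(o['force'],1),np.round(o['moment'],2))
E
python3 cv.py .033 v4
```

```text
side [271 250  28  18 410] [0.5542 0.2173 0.033 ]
16.32 [0.4038 0.2047 0.0348] [1.7997e+02 6.0000e-02 8.1300e+00] [-4.9 -1.6 13.7] [-0.36  1.82  0.04]
```

send_rows:
  increments:
    - [[0,0,0.004,0],[0.02,0,0.004,0.005],[0.05,0,0.004,0.01],[0.08,0,0.004,0.015],[0.11,0,0.004,0.02],[0.13,0,0.004,0.02],[0.15,0,0.004,0.023],[0.15,0,0.004,0.023]]

```text
clock: 17.32
tool_pos: [0.4339, 0.2044, 0.035]
orientation: [179.9, 0.1, 10.1]
force: [-2.6, -1.3, 7.0]
opening: 0.0216
gripper_force: 30.0
```

```bash
python3 cv.py .0345 v5
```

```text
side [271 250  29  18 404] [0.5542 0.2201 0.0345]
17.43 [0.4339 0.2044 0.035 ] [1.7994e+02 9.0000e-02 1.0080e+01] [-3.6 -1.4  6.5] [-0.54  0.81 -0.04]
```

send_rows:
  increments:
    - [[0.015,0.003,0,0],[0.035,0.006,0,0],[0.05,0.009,0,0],[0.05,0.009,0,0],[0.05,0.009,0,0]]

```text
clock: 18.05
tool_pos: [0.4436, 0.206, 0.035]
orientation: [179.9, 0.1, 10.1]
force: [-4.9, -1.1, 8.1]
opening: 0.022
gripper_force: 30.0
```

```bash
python3 cv.py .0345 v6
```

```text
side [271 250  29  19 407] [0.5544 0.2205 0.0345]
18.15 [0.4436 0.206  0.035 ] [1.7993e+02 1.2000e-01 1.0080e+01] [-3.4 -2.5  8. ] [-0.68  1.29 -0.02]
```

Lift gently.

send_rows:
  increments:
    - [[0,0,0.01,0],[0,0,0.02,0],[-0.003,0,0.035,0],[-0.006,0,0.05,0],[-0.01,0,0.075,0],[-0.01,0,0.11,0],[-0.01,0,0.15,0],[-0.01,0,0.2,0],[-0.01,0,0.24,0],[-0.01,0,0.26,0],[-0.01,0,0.26,0],[-0.01,0,0.26,0]]

```text
clock: 19.65
tool_pos: [0.4423, 0.2067, 0.0869]
orientation: [180.0, 0.0, 10.1]
force: [0.3, -0.1, -3.0]
opening: 0.0223
gripper_force: 30.0
```

```bash
python3 cv.py .085 v7; python3 - <<'E'
import cv2,numpy as np
a=cv2.imread('pics/v7_scene.png')[120:240,150:310];b=cv2.imread('pics/v7_side.png')[180:300,230:390]
cv2.imwrite('pics/v7c.png',cv2.resize(np.hstack([a,b]),None,fx=2.5,fy=2.5,interpolation=cv2.INTER_CUBIC))
E
```

```text
side [272 238  29  17 398] [0.5526 0.2205 0.085 ]
19.75 [0.4423 0.2067 0.0868] [1.7998e+02 3.0000e-02 1.0070e+01] [ 0.2  0.2 -2.8] [-0.1   0.16 -0.01]
```

View pics/v7c.png

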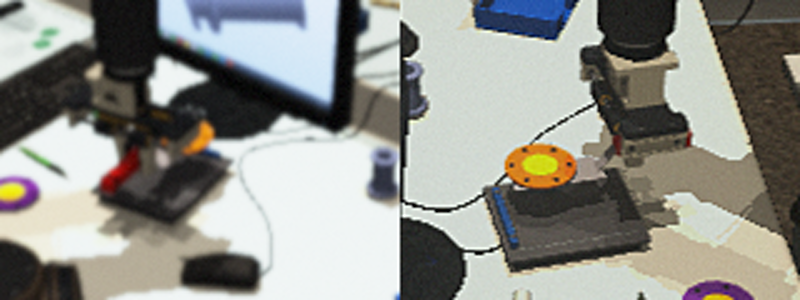

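The view shows the cover at (540,165) level on the blade, well above the plate. Now I'll refine the case pose from the images already taken by a silhouette fit.

```bash
cat > casefit.py <<'E'
from m import *
from scipy.optimize import minimize
e=np.linspace(-.067,.067,15)
top=np.array([(s*.067,t) for s in(-1,1) for t in e]+[(t,s*.067) for s in(-1,1) for t in e])
B=np.vstack([np.c_[top,np.full(len(top),z)] for z in(0,.036)])
V=[]
for f,c,roi in[('scene0',cam('scene'),(290,380)),('side0',cam('side'),(240,320)),('w2',load('w2'),(420,560)),('w3',load('w3'),(330,560))]:
    hsv=cv2.cvtColor(cv2.imread(f'pics/{f}.png'),cv2.COLOR_BGR2HSV);m=cv2.inRange(hsv,(100,120,30),(125,255,255));m[:,:roi[0]]=0;m[:,roi[1]:]=0;m[300:]=0
    n,l,s,ce=cv2.connectedComponentsWithStats(m);i=1+np.argmax(s[1:,4]);k=np.vstack(cv2.findContours((l==i).astype(np.uint8),0,1)[0])
    M=np.zeros(m.shape,np.uint8);cv2.fillConvexPoly(M,cv2.convexHull(k),255);V.append((f,c,M))
def model(c,p,sh):
    r=np.deg2rad(p[2]);Q=np.c_[p[0]+B[:,0]*np.cos(r)-B[:,1]*np.sin(r),p[1]+B[:,0]*np.sin(r)+B[:,1]*np.cos(r),B[:,2]]
    q=proj(c,Q)[:,::-1];M=np.zeros(sh,np.uint8);cv2.fillConvexPoly(M,cv2.convexHull((q*16).astype(np.int32)),255,shift=4,lineType=cv2.LINE_AA);return M
def iou(v,p):
    M=model(v[1],p,v[2].shape).astype(float);T=v[2].astype(float);return np.minimum(M,T).sum()/np.maximum(M,T).sum()
def fit(vs):
    g=lambda q:-sum(iou(v,(q[0]/100,q[1]/100,q[2]*10)) for v in vs)
    r=minimize(g,[53.2,-29.8,-2.],method='Nelder-Mead',options=dict(initial_simplex=[[53.2,-29.8,-2],[54.2,-29.8,-2],[53.2,-28.8,-2],[53.2,-29.8,-1.6]]));return r.x*[.01,.01,10],[round(iou(v,r.x*[.01,.01,10]),3) for v in vs]
print(fit(V));
for s in([0,1],[2,3],[3]):print([V[i][0] for i in s],fit([V[i] for i in s]))
E
python3 casefit.py
```

```text
(array([  0.53466136,  -0.30325194, -20.98979325]), [np.float64(0.869), np.float64(0.91), np.float64(0.964), np.float64(0.98)])
['scene0', 'side0'] (array([  0.53311448,  -0.30083066, -19.74409068]), [np.float64(0.867), np.float64(0.92)])
['w2', 'w3'] (array([  0.53477808,  -0.30365062, -20.72722397]), [np.float64(0.966), np.float64(0.98)])
['w3'] (array([  0.53494609,  -0.30320662, -20.8700156 ]), [np.float64(0.98)])
```

send_rows:
  increments:
    - [[0,-0.03,0.01,0],[0,-0.09,0.03,-0.01],[0,-0.18,0.05,-0.02],[0,-0.29,0.07,-0.035],[0,-0.41,0.09,-0.05],[0,-0.53,0.11,-0.07],[0,-0.65,0.12,-0.09],[0,-0.76,0.12,-0.11],[0,-0.86,0.12,-0.125],[0,-0.94,0.12,-0.14],[0,-0.99,0.12,-0.15],[0,-1,0.12,-0.15]]

```text
clock: 21.25
tool_pos: [0.4424, 0.0062, 0.1112]
orientation: [-180.0, -0.0, -2.9]
force: [-0.7, -0.8, -1.4]
opening: 0.0217
gripper_force: 30.0
```

send_rows:
  increments:
    - [[0,-0.03,0,0],[0,-0.09,0,-0.01],[-0.01,-0.18,0,-0.02],[-0.02,-0.29,0,-0.035],[-0.03,-0.41,0,-0.05],[-0.04,-0.53,0,-0.07],[-0.05,-0.65,0,-0.1],[-0.06,-0.76,0,-0.13],[-0.06,-0.86,0,-0.16],[-0.06,-0.94,0,-0.19],[-0.06,-0.99,0,-0.2],[-0.06,-1,0,-0.21]]

```text
clock: 22.75
tool_pos: [0.4304, -0.1936, 0.111]
orientation: [180.0, 0.0, -20.9]
force: [-1.3, -0.2, -2.2]
opening: 0.022
gripper_force: 30.0
```

send_rows:
  increments:
    - [[0,-0.03,0,0],[0,-0.08,0,0],[0,-0.15,0,0],[0,-0.22,0,0],[0,-0.28,0,0],[0,-0.32,0,0],[0,-0.34,0,0],[0,-0.34,0,0]]

```text
clock: 23.75
tool_pos: [0.4304, -0.2613, 0.1111]
orientation: [180.0, 0.0, -20.9]
force: [-0.4, 0.4, -1.6]
opening: 0.022
gripper_force: 30.0
```

```bash
python3 cv.py .11 v8; python3 w.py w8; python3 - <<'E'
import cv2,numpy as np
from h import *
im=cv2.imread('pics/v8_side.png')[100:240,200:390];a=cv2.imread('pics/w8.png')[0:260,100:560]
b=cv2.resize(im,None,fx=2,fy=2);
o=np.zeros((280,840,3),np.uint8);o[:280,:380]=b;o[:260,380:]=a;cv2.imwrite('pics/v8c.png',o[:,:800])
E
```

```text
scene [331 218  23  18 250] [ 0.5346 -0.3284  0.11  ]
side [271 155  26  14 238] [ 0.5262 -0.3016  0.11  ]
23.85 [ 0.4305 -0.261   0.1112] [-180.      0.    -20.87] [ 0.1 -0.7 -2.1] [0.06 0.14 0.01]
23.9 [ 0.4305 -0.2609  0.1112] [-180.      0.    -20.86]
```

View pics/v8c.png

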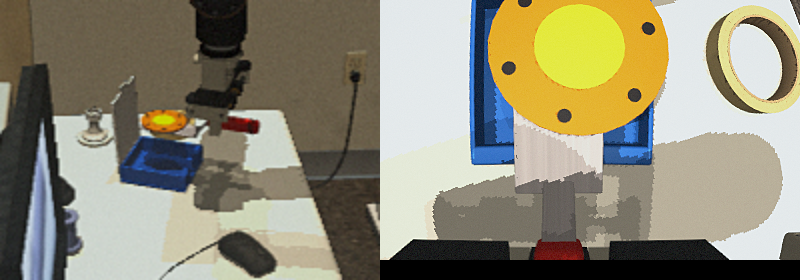

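The side view shows the level cover at (165,121) on the blade above the case. The wrist view shows the blade centred on the case (cols 515–603, case 472–652), with the cover about 6 mm right of the blade's centre line. I'll check the numbers from the wrist picture.

```bash
python3 - <<'E'
from m import *
c=load('w8');im=cv2.imread('pics/w8.png');hsv=cv2.cvtColor(im,cv2.COLOR_BGR2HSV)
T=np.array([.4305,-.2609]);a=np.deg2rad(-20.87);Rt=np.array([[np.cos(a),-np.sin(a)],[np.sin(a),np.cos(a)]])
m=cv2.inRange(hsv,(8,130,120),(35,255,255));m[150:]=0;m[:,:200]=0;m[:,390:]=0
y=cv2.inRange(hsv,(26,150,120),(35,255,255))&m
print('yellow',fitcircle(c,y>0,.110)[0],'in tool',(fitcircle(c,y>0,.110)[0]-T)@Rt, fitcircle(c,y>0,.110)[1])
k=max(cv2.findContours(m,0,1)[0],key=cv2.contourArea)[:,0];k=cv2.convexHull(k)[:,0];k=k[k[:,1]>3]
P=np.array([onz(c,(p[1],p[0]),.1065)[:2] for p in k]);s=np.linalg.lstsq(np.c_[2*P,np.ones(len(P))],(P**2).sum(1),rcond=None)[0];print('rim in tool',(s[:2]-T)@Rt,np.sqrt(s[2]+s[:2]@s[:2]))
b=cv2.inRange(hsv,(100,120,30),(125,255,255));b[:,:180]=0;b[:,400:]=0
for col in(200,205,225,340,360,368):
    r=np.nonzero(b[:,col])[0];
    if len(r):print(col,r.max(),'tool',np.round((onz(c,(r.max(),col),.036)[:2]-T)@Rt,4),np.round((onz(c,(r.max(),col),0)[:2]-T)@Rt,4))
for row in(100,130,150):
    r=np.nonzero(b[row])[0];print(row,r.min(),r.max(),[np.round((onz(c,(row,q),.036)[:2]-T)@Rt,4) for q in(r.min(),r.max())])
C=np.array([.5347,-.3033]);print('case in tool',(C-T)@Rt)
E
```

```text
yellow [ 0.53203125 -0.31068705] in tool [ 0.11260647 -0.01035019] 0.022279314628141457
rim in tool [ 0.11335746 -0.01048666] 0.046173485155748345
200 164 tool [0.0452 0.0576] [0.0412 0.0665]
205 164 tool [0.0451 0.0538] [0.0411 0.0621]
225 163 tool [0.0455 0.0388] [0.0416 0.0448]
340 163 tool [ 0.0457 -0.045 ] [ 0.0418 -0.0518]
360 164 tool [ 0.0453 -0.0601] [ 0.0413 -0.0693]
368 164 tool [ 0.0454 -0.0663] [ 0.0415 -0.0764]
100 190 225 [array([0.0927, 0.064 ]), array([0.0914, 0.0381])]
130 190 372 [array([0.0705, 0.0644]), array([ 0.0707, -0.0684])]
150 191 371 [array([0.0557, 0.0641]), array([ 0.0559, -0.0682])]
case in tool [ 0.11246851 -0.00249706]
```

send_rows:
  increments:
    - [[0,0,-0.02,0],[0,0,-0.06,0],[0,0,-0.12,0],[0,0,-0.18,0],[0,0,-0.24,0],[0,0,-0.3,0],[0,0,-0.36,0],[0,0,-0.41,0],[0,0,-0.44,0],[0,0,-0.46,0],[0,0,-0.468,0],[0,0,-0.468,0]]

```text
clock: 25.4
tool_pos: [0.4306, -0.2612, 0.0177]
orientation: [-180.0, -0.0, -20.9]
force: [-0.5, -0.9, -2.6]
opening: 0.0221
gripper_force: 30.0
```

send_rows:
  increments:
    - [[0,0,-0.004,0],[0,0,-0.007,0],[0,0,-0.009,0],[0,0,-0.009,0]]

```text
clock: 25.9
tool_pos: [0.4305, -0.2611, 0.0157]
orientation: [-180.0, 0.0, -20.9]
force: [0.9, -0.1, -1.5]
opening: 0.0219
gripper_force: 30.0
```

send_rows:
  increments:
    - [[0,0,-0.002,0],[-0.02,0.0076,-0.002,0],[-0.05,0.019,-0.002,0],[-0.08,0.0305,-0.002,0],[-0.11,0.042,-0.002,0],[-0.14,0.0534,-0.002,0],[-0.17,0.065,-0.002,0],[-0.2,0.0762,-0.002,0],[-0.23,0.0877,-0.002,0],[-0.23,0.0877,-0.002,0]]

```text
clock: 27.15
tool_pos: [0.3839, -0.2435, 0.0154]
orientation: [180.0, 0.0, -20.9]
force: [-0.0, -1.0, -0.9]
opening: 0.022
gripper_force: 30.0
```

```bash
python3 cv.py .0144 v9; cat > wc.py <<'E'
from m import *
import sys
tag,zt=sys.argv[1],float(sys.argv[2])
c=load(tag);hsv=cv2.cvtColor(cv2.imread(f'pics/{tag}.png'),cv2.COLOR_BGR2HSV)
m=cv2.inRange(hsv,(8,130,120),(35,255,255));m[240:]=0
y=cv2.inRange(hsv,(26,150,120),(35,255,255))&m
p,r=fitcircle(c,y>0,zt);C=np.array([.5347,-.3033]);a=np.deg2rad(-20.8);Rt=np.array([[np.cos(a),-np.sin(a)],[np.sin(a),np.cos(a)]])
print('yellow world',p,'r',r,'in case',(p-C)@Rt)
E
python3 w.py w9; python3 wc.py w9 .0144
```

```text
scene [319 241  24  17 284] [ 0.5203 -0.2998  0.0144]
27.25 [ 0.3846 -0.2436  0.0154] [ 1.800e+02 -1.000e-02 -2.086e+01] [ 0.1  0.5 -2. ] [ 0.02  0.18 -0.02]
27.3 [ 0.3847 -0.2437  0.0154] [ 1.800e+02 -1.000e-02 -2.087e+01]
yellow world [ 0.51819672 -0.29654086] r 0.02228980176752374 in case [-0.01782791  0.00045819]
```

send_rows:
  increments:
    - [[-0.02,0.0076,0,0],[-0.05,0.019,0,0],[-0.08,0.0305,0,0],[-0.11,0.042,0,0],[-0.14,0.0534,0,0],[-0.17,0.065,0,0],[-0.2,0.0762,0,0],[-0.23,0.0877,0,0],[-0.26,0.099,0,0],[-0.275,0.105,0,0],[-0.275,0.105,0,0]]

```text
clock: 28.68
tool_pos: [0.3294, -0.2225, 0.0154]
orientation: [-180.0, -0.0, -20.9]
force: [0.6, 0.2, -1.3]
opening: 0.0218
gripper_force: 30.0
```

```bash
python3 cv.py .012 v10; python3 w.py w10; python3 wc.py w10 .012
```

```text
scene [317 242  26  16 308] [ 0.5149 -0.2974  0.012 ]
28.77 [ 0.3298 -0.2227  0.0154] [-1.800e+02 -2.000e-02 -2.086e+01] [-0.7  0.4 -1.8] [0.03 0.07 0.01]
28.82 [ 0.3298 -0.2227  0.0154] [-1.800e+02 -2.000e-02 -2.087e+01]Traceback (most recent call last):
  File "wc.py", line 7, in <module>
    p,r=fitcircle(c,y>0,zt);C=np.array([.5347,-.3033]);a=np.deg2rad(-20.8);Rt=np.array([[np.cos(a),-np.sin(a)],[np.sin(a),np.cos(a)]])
        ~~~~~~~~~^^^^^^^^^^
  File "m.py", line 5, in fitcircle
    n,l,s,ce=cv2.connectedComponentsWithStats(mask.astype(np.uint8));i=1+np.argmax(s[1:,4]);m=(l==i).astype(np.uint8)
                                                                         ~~~~~~~~~^^^^^^^^^
    return _wrapfunc(a, 'argmax', axis=axis, out=out, **kwds)
    return bound(*args, **kwds)
ValueError: attempt to get argmax of an empty sequence
```

send_rows:
  increments:
    - [[0,0.03,0.01,0],[0,0.08,0.06,0],[0,0.18,0.14,0.02],[0.05,0.3,0.18,0.06],[0.15,0.42,0.18,0.1],[0.25,0.5,0.18,0.15],[0.35,0.56,0.16,0.198],[0.38,0.56,0.12,0.198],[0.38,0.56,0.07,0.198],[0.38,0.56,0.03,0.198],[0.38,0.56,-0.01,0.198],[0.38,0.56,-0.01,0.198]]

```text
clock: 30.32
tool_pos: [0.4046, -0.1109, 0.0127]
orientation: [180.0, 0.1, -3.9]
force: [-1.7, -1.1, -0.9]
opening: 0.0219
gripper_force: 30.0
```

send_rows:
  increments:
    - [[0,0,-0.004,0],[0,0,-0.008,0],[0,0,-0.012,0],[0,0,-0.012,0]]

```text
clock: 30.82
tool_pos: [0.4056, -0.1106, 0.0111]
orientation: [-180.0, -0.0, -3.9]
force: [0.6, -0.0, -1.2]
opening: 0.022
gripper_force: 30.0
```

send_rows:
  increments:
    - [[0,0,-0.002,0],[0,0,-0.004,0],[0,0,-0.004,0]]

```text
clock: 31.2
tool_pos: [0.4055, -0.1106, 0.0107]
orientation: [180.0, -0.0, -3.8]
force: [-4.7, 3.0, 11.2]
opening: 0.0218
gripper_force: 30.0
```

send_rows:
  increments:
    - [[0,0,0,0],[0,0,0,0],[0,0,0,0],[0,0,0,0],[0,0,0.04,0],[0,0,0.15,0],[0,0,0.35,0],[0,0,0.6,0],[0,0,0.8,0],[0,0,1,0],[0,0,1,0]]
  jaw: 1

```text
clock: 32.58
tool_pos: [0.4072, -0.1105, 0.2138]
orientation: [-179.9, -0.4, -3.8]
force: [0.5, -0.2, -0.5]
opening: 0.0877
gripper_force: 0.0
```

```bash
python3 w.py w11 scraper blade_tip lid_edge lid_hinge; python3 wc.py w11 .012; python3 sv.py v11 lid_edge lid_hinge rook tape; python3 - <<'E'
import cv2,numpy as np
a=cv2.imread('pics/v11_scene.png')[170:310,290:430];b=cv2.imread('pics/v11_side.png')[120:220,220:360]
o=np.zeros((560,800,3),np.uint8);w=cv2.imread('pics/w11.png')[:210];o[:210,:560]=w
o[210:490,0:280]=cv2.resize(a,(280,280));o[210:510,300:720]=cv2.resize(b,(420,300));cv2.imwrite('pics/v11c.png',o)
E
```

```text
32.62 [ 0.406  -0.1105  0.2118] [-179.94   -0.2    -3.86]
scraper [109.2 276.8] 0.91 [ 0.5004 -0.1147  0.    ] [ 0.4989 -0.1148]
lid_hinge [ 27.2 457.1] 0.95 [ 0.6081 -0.3515  0.    ] [ 0.5997 -0.3363]
yellow world [ 0.51605715 -0.2960541 ] r 0.02183112650831437 in case [-0.02000089  0.00015345]
scene lid_edge [201.2 358.5] 0.96
scene lid_edge [233.  353.1] 0.6
scene lid_hinge [236.7 353.4] 0.87
scene lid_hinge [199.9 357.7] 0.29
scene rook [244.1 391.5] 0.79
scene tape [280.7 378.2] 0.73
side lid_edge [145.3 256.9] 0.93
side lid_edge [272.5 292.4] 0.25
side lid_hinge [174.5 260.4] 0.76
side lid_hinge [312.6 325.4] 0.73
side rook [167.9 247.8] 0.45
side rook [146.7 261.2] 0.24
side tape [164.7 282.3] 0.76
lid_edge (array([ 0.62324733, -0.32744205,  0.16416659]), [np.float64(0.4), np.float64(0.3)])
lid_hinge (array([ 0.60955079, -0.3355096 ,  0.02754842]), [np.float64(1.1), np.float64(1.0)])
rook (array([ 0.66629761, -0.44654529,  0.00712407]), [np.float64(1.7), np.float64(1.3)])
tape (array([ 0.51047967, -0.48961147, -0.01190102]), [np.float64(0.8), np.float64(0.6)])
33.33 [ 0.4055 -0.1106  0.21  ] [ 1.80e+02  1.00e-02 -3.85e+00] [ 0.5  0.4 -0. ]
```

View pics/v11c.png

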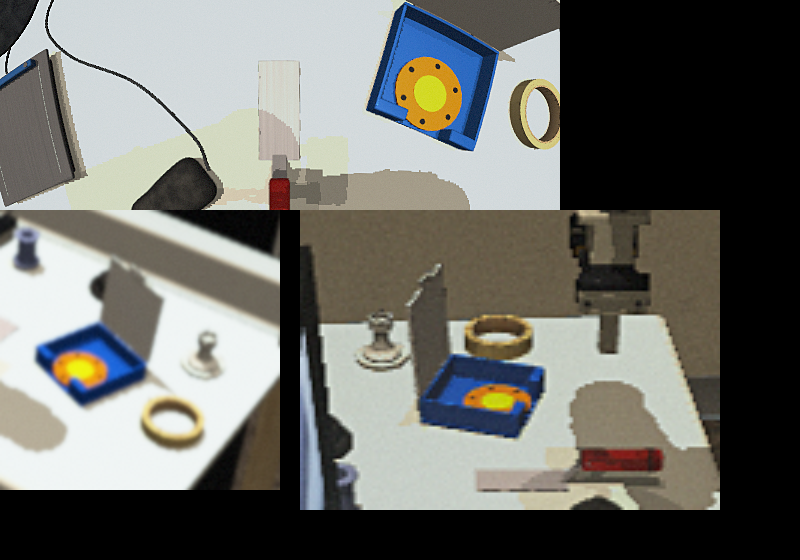

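The views show the cover flat, yellow up, inside the case at (427,93). The scraper lies released on the desk, and the lid stands open leaning slightly back (edge triangulated at (0.623,-0.327,0.164), about 1.75 rad). I'll check shelf clearance behind the lid before going there.

```bash
python3 - <<'E'
from h import *
c=cam('scene')
print('desk rear',[np.round(onz(c,(r*.7,q*.7),0),3)[:2] for q,r in((622,347),(540,305),(470,262))])
print('printer bottom',[np.round(onz(c,(r*.7,q*.7),z),3) for q,r in((480,222),(612,277)) for z in(.05,.1)])
E
```

```text
desk rear [array([ 0.784, -0.56 ]), array([ 0.809, -0.323]), array([ 0.863, -0.073])]
printer bottom [array([ 0.993, -0.019,  0.05 ]), array([ 0.919, -0.061,  0.1  ]), array([ 0.973, -0.439,  0.05 ]), array([ 0.9  , -0.461,  0.1  ])]
```

send_rows:
  increments:
    - [[0.05,-0.05,0.05,-0.02],[0.15,-0.15,0.12,-0.05],[0.28,-0.28,0.17,-0.08],[0.42,-0.42,0.2,-0.11],[0.56,-0.56,0.2,-0.14],[0.68,-0.68,0.2,-0.17],[0.75,-0.77,0.2,-0.198],[0.75,-0.8,0.2,-0.198],[0.75,-0.8,0.2,-0.198]]
  jaw: 0

```text
clock: 34.45
tool_pos: [0.555, -0.2706, 0.2498]
orientation: [180.0, 0.0, -20.9]
force: [-0.0, 0.4, 0.5]
opening: 0.0038
gripper_force: 0.0
```

send_rows:
  increments:
    - [[0.08,-0.06,0,0],[0.2,-0.17,0,0],[0.33,-0.27,0,0],[0.43,-0.35,0,0],[0.45,-0.37,0,0],[0.45,-0.37,-0.08,0],[0.45,-0.37,-0.2,0],[0.45,-0.37,-0.33,0],[0.45,-0.37,-0.44,0],[0.45,-0.37,-0.5,0],[0.45,-0.37,-0.5,0]]

```text
clock: 35.83
tool_pos: [0.6446, -0.344, 0.1494]
orientation: [180.0, 0.1, -20.9]
force: [0.9, 0.1, 0.1]
opening: 0.0001
gripper_force: 0.0
```

```bash
python3 sv.py v12 lid_edge; python3 - <<'E'
import numpy as np
C=np.array([.5347,-.3033]);u=np.array([.9348,-.3551]);
for x in(118,100,82,60,40,26,5,-10,-16,-25,-33): print(x,np.round((C+u*x/1000-[.645,-.345])/.2,3))
E
```

```text
scene lid_edge [198.4 360. ] 0.94
side lid_edge [143.9 260.7] 0.58
side lid_edge [164.  280.3] 0.45
lid_edge (array([ 0.61382957, -0.33049696,  0.17496235]), [np.float64(2.1), np.float64(1.8)])
36.02 [ 0.646  -0.3447  0.1514] [-1.800e+02 -1.100e-01 -2.086e+01] [0.3 0.4 0.5]
118 [ 0.    -0.001]
100 [-0.084  0.031]
82 [-0.168  0.063]
60 [-0.271  0.102]
40 [-0.365  0.137]
26 [-0.43   0.162]
5 [-0.528  0.2  ]
-10 [-0.598  0.226]
-16 [-0.626  0.237]
-25 [-0.668  0.253]
-33 [-0.706  0.267]
```

send_rows:
  increments:
    - [[-0.04,0.015,0,0],[-0.08,0.03,0,0],[-0.12,0.045,0,0],[-0.16,0.06,-0.01,0],[-0.2,0.075,-0.015,0],[-0.24,0.09,-0.02,0],[-0.28,0.106,-0.03,0],[-0.32,0.12,-0.04,0],[-0.36,0.136,-0.05,0],[-0.4,0.15,-0.07,0],[-0.43,0.162,-0.08,0],[-0.43,0.162,-0.08,0]]

```text
clock: 37.52
tool_pos: [0.5586, -0.3119, 0.1338]
orientation: [180.0, 0.1, -20.9]
force: [-0.7, -0.1, 0.4]
opening: 0.0008
gripper_force: 0.0
```

```bash
python3 sv.py v13 lid_edge
```

```text
scene lid_edge [210.3 340. ] 0.52
side lid_edge [149.4 280.8] 0.63
side lid_edge [204.2 319.2] 0.39
lid_edge (array([ 0.53654669, -0.30438301,  0.16075638]), [np.float64(1.7), np.float64(1.5)])
37.73 [ 0.5595 -0.3123  0.1341] [ 1.800e+02  2.000e-02 -2.087e+01] [ 0.7 -0.3 -0.1]
```

send_rows:
  increments:
    - [[-0.037,0.014,-0.022,0],[-0.074,0.028,-0.049,0],[-0.111,0.042,-0.081,0],[-0.14,0.053,-0.115,0],[-0.17,0.064,-0.152,0],[-0.196,0.075,-0.19,0],[-0.218,0.083,-0.232,0],[-0.238,0.09,-0.276,0],[-0.2545,0.097,-0.32,0],[-0.265,0.101,-0.368,0],[-0.273,0.104,-0.416,0],[-0.278,0.106,-0.455,0]]

```text
clock: 39.22
tool_pos: [0.5039, -0.291, 0.0425]
orientation: [180.0, -0.0, -20.9]
force: [0.9, -0.1, 0.9]
opening: 0.0004
gripper_force: 0.4
```

send_rows:
  increments:
    - [[0,0,-0.008,0],[0,0,-0.014,0],[0,0,-0.018,0],[0,0,-0.018,0]]

```text
clock: 39.72
tool_pos: [0.5038, -0.2911, 0.0414]
orientation: [180.0, -0.0, -20.8]
force: [-6.8, 4.5, 19.8]
opening: 0.0001
gripper_force: 10.2
```

```bash
python3 sv.py v14 lid_edge
```

```text
scene lid_edge [246.  319.2] 0.65
scene lid_edge [251.1 336.7] 0.51
side lid_edge [168.9 250.2] 0.72
side lid_edge [179.4 297.6] 0.66
lid_edge (array([ 0.59250918, -0.27187391,  0.03239128]), [np.float64(23.2), np.float64(20.4)])
39.92 [ 0.5038 -0.291   0.0414] [ 1.7998e+02 -3.0000e-02 -2.0830e+01] [-5.7  6.1 20.7]
```

send_rows:
  increments:
    - [[0,0,0.02,0],[0,0,0.1,0],[0,0,0.25,0],[0,0,0.45,0],[0,0,0.65,0],[-0.1,0.2,0.8,0],[-0.25,0.4,0.9,0],[-0.25,0.45,0.9,0],[-0.25,0.45,0.9,0]]

```text
clock: 41.05
tool_pos: [0.4542, -0.2006, 0.2203]
orientation: [-180.0, -0.1, -20.8]
force: [2.0, -0.6, 0.1]
opening: 0.0002
gripper_force: 0.0
```

```bash
python3 sv.py v15 lid_edge rook tape; python3 w.py w15 scraper lid_edge; python3 - <<'E'
import cv2,numpy as np
a=cv2.imread('pics/v15_scene.png')[190:310,260:420];b=cv2.imread('pics/v15_side.png')[130:250,230:390];w=cv2.imread('pics/w15.png')[:240]
o=np.zeros((540,800,3),np.uint8);o[:300]=cv2.resize(np.hstack([a,b]),(800,300));o[300:540,:560]=w;cv2.imwrite('pics/v15c.png',o)
E
```

```text
scene lid_edge [246.  318.8] 0.92
scene rook [247.3 390.8] 0.64
scene rook [234.7 355.6] 0.19
scene tape [278.3 377. ] 0.68
scene tape [192.9 217.1] 0.39
side lid_edge [274.7 291.6] 0.67
side lid_edge [179.  295.5] 0.66
side rook [186.2 281.4] 0.6
side rook [166.5 248. ] 0.53
side tape [161.7 282.8] 0.48
lid_edge (array([ 0.5898008 , -0.1075767 , -0.21016211]), [np.float64(29.4), np.float64(29.1)])
rook (array([ 0.57631419, -0.43089091, -0.01653018]), [np.float64(23.8), np.float64(18.6)])
tape (array([ 0.50683192, -0.4870976 ,  0.00220606]), [np.float64(1.6), np.float64(1.2)])
41.45 [ 0.4538 -0.2014  0.219 ] [ 1.7997e+02  7.0000e-02 -2.0920e+01] [ 0.7 -0.  -0.2]
41.5 [ 0.4539 -0.2013  0.2191] [ 1.7998e+02  5.0000e-02 -2.0910e+01]
scraper [175.7 198.6] 0.81 [ 0.502  -0.1176  0.    ] [ 0.5032 -0.1245]
lid_edge [151.4 339.5] 0.69 [ 0.4691 -0.2837  0.    ] [ 0.4724 -0.2801]
```

View pics/v15c.png

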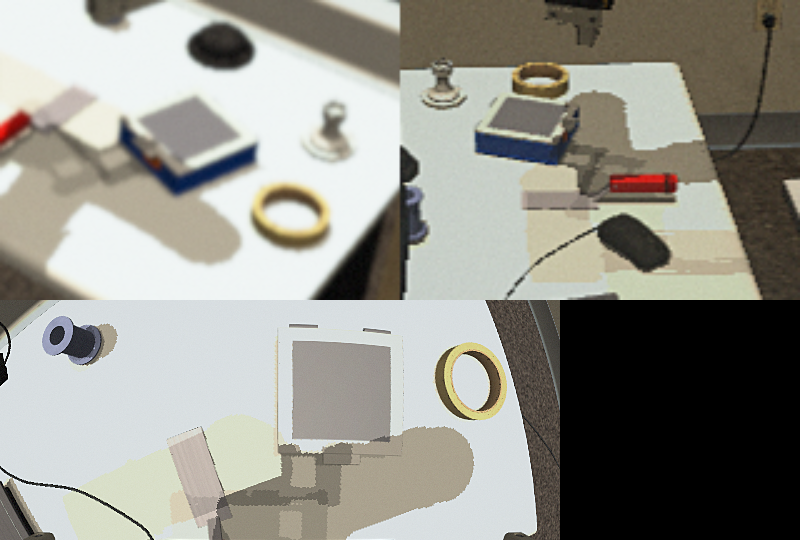

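The lid is closed flush on the case at (185,130) and side (525,120). The scraper lies flat on the desk, and the rook, tape and sleeve stand where they were. I'm handing in.

```bash
python3 -c "
from plant import ctrl
print(ctrl.close_job())"
```

```text
the job is handed in; nothing more can be done
None
```

I handed the job in at about 41.5 s; the interface gave no verdict. The final pictures show the lid closed on the case and the scraper flat on the bare desk; before the lid was closed, the cover lay flat, yellow side up, on the case floor.

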